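Put the carver's sharpening kit away

ROBOT

A 7-joint arm with a two-finger parallel gripper is mounted at the origin on the work surface. World frame = base frame: x ahead of the robot, y to its left, z up, the work surface at z = 0. Lengths are in m, angles in rad, forces in N, time in s.
With the tool pointing down it reaches from about 0.375 to 0.925 m from the base axis. Payload 3.1 kg.
Tool frame: the origin (TCP) lies between the finger pads; the fingertips stand 19 mm ahead of it and the grasp point (between the pads) is the TCP; z points along the fingers, y is the line along which they close (so a half turn about z gives the same grasp; the last joint's range is limited). The gripper opens to 85 mm and grips with 20 to 120 N. Pads are 22 mm wide; open, the fingers measure 114 mm over their backs; the gripper's body (76 mm by 85 mm) begins 54 mm behind the grasp point. The pads swing forward as they close: fully open they stand 13 mm farther back than shut.
Start: joints at [1.221, 0.383, 0.044, 1.598, -0.018, 1.161, -0.05], TCP at [0.162, -0.63, 0.25] pointing down, gripper open.
Joint ranges: [-2.61, 2.61], [-0.41, 2.15], [-1.48, 1.57], [0, 2.5], [-1.57, 4.71], [0.05, 1.97], [-2.85, 2.85]. Speed limits (rad/s): [2.79, 2.79, 3.14, 3.14, 3.14, 3.14, 3.14].

INTERFACE

Orientations are given as a unit quaternion [x, y, z, w].
In Python, from bench import move_ptp, movel, move_j, move_gripper, pause, inverse_kinematics, read_camera, camera_params, MotionError, sign_off, look_for, tip_of, read_time_s, read_qpos, read_joint_vel, read_effort, read_eef_pos, read_tcp_rot, read_ft_force, read_ft_torque, read_finger_gap, read_grasp_force gives the robot as it stands. Calls block until the motion is done:
- move_ptp(position, orientation): joint-space move of the TCP to a pose.
- movel(position, orientation=None, speed=0.15): straight line of the TCP; orientation=None keeps the orientation; speed is the mean speed in m/s.
- move_j(angles): joint-space move.
- move_gripper(opening, effort=None): finger opening in m; effort is the grip in N (None keeps the last); returns when the fingers have stopped.
- pause(seconds).
- inverse_kinematics(position, orientation): joint angles nearest the present ones, or None.
- read_camera(name): name is "scene" or "top" or "wrist"; returns the picture (384x512x3 uint8, red, green, blue); there is no depth.
- camera_params(name): a dict with "K" (3x3 intrinsics, pixels), "dist_coeffs" ([k1, k2, p1, p2, k3] as OpenCV has them; the pictures are not rectified), "camera_from_world" (4x4, takes a point from world to camera coordinates). Camera axes: x right, y down, z forward; pixel columns grow to the right and rows downward; lengths in m; the calibration is good to about 2 mm. A picture is of the moment at which its call begins: read the wrist's pose just before it. camera_params takes no time and is no camera call; for the wrist camera it gives the pose at the moment of the call.
A pose or a line that the arm cannot do raises MotionError and nothing moves.
- sign_off(): hands the job in; it is judged then, once.
Trained networks look in the newest picture that a camera, given by its name, has taken for a name from the list of things; names that differ only in an ending like _2 or _b are one class to them, and where a whole thing is asked for, a point or a joint stands for the part that bears it (a point fixed in the world has none). Each returns a list of dicts, best first, with "confidence" (0 to 1); they miss things now and then, are a little off and sometimes report something else, mostly with a low value. They report only what shows in the picture. A call takes as long as a camera call. They do not tell look-alikes from the thing itself.
- look_for(camera, name): "at" ([column, row] in pixels, amid what is visible of it).
- tip_of(camera, name): "at" ([column, row] in pixels: a listed point, or the origin of a listed thing).
Readings, each from a call of its own:
- read_time_s(): time.
- read_qpos(): joint angles.
- read_joint_vel(): joint speeds.
- read_effort(): joint torques, N m.
- read_eef_pos(): TCP position.
- read_tcp_rot(): TCP orientation.
- read_ft_force(): force on the tool from outside, world axes, zero at the start.
- read_ft_torque(): the same for the moment, N m.
- read_finger_gap(): finger opening in m.
- read_grasp_force(): force on a finger pad.
Only numpy, scipy, OpenCV 4.12 (cv2) and the standard library are available. Lean on these libraries where they do the work, as an engineer would, in place of code of your own. Each camera call takes 0.05 s, during which the arm holds its last target. There are 200 camera calls.

TASK

Clear up the carver's bench: lay each of the three sharpening stones flat inside the rim of the wooden tray that matches its shape and length, and press the gouge down by its handle into the spring clip until the handle is fully home on both saddles, midway along the clip; the blade may point either way. Let go of everything, and leave the mallet and the wooden carving where they are.

Things in the scene. Friction and masses are not known exactly. Their poses are not given: they have to be found in the camera images.
- long_stone_mid (a point): Long grey sharpening stone, a loose bar 130 x 44 x 34 mm high, 0.3 to 0.52 kg, lying flat on the bench. The point is its centre, 17 mm up; x runs along its length, z up. Grip it across its 44 mm width, by its upper half, so that the fingers stay above the tray's rim.
- short_stone_mid (a point): Short grey sharpening stone, a loose bar 75 x 44 x 34 mm high, 0.18 to 0.31 kg, lying flat. The point is its centre, 17 mm up; x runs along its length, z up. Grip as the long one.
- round_stone_mid (a point): Round grey sharpening stone, a loose disc of 60 mm diameter, 34 mm high, 0.15 to 0.26 kg, lying flat. The point is its centre, 17 mm up; z up. Grip it across its diameter by its upper half.
- gouge_handle (a point): Carving gouge, loose, 165 mm long, about 0.11 kg, lying on the bench. Light wooden eight-sided handle, 24 mm across the flats, 105 mm long; a 60 mm steel blade at the +x end, on the handle's axis. The point is the centre of the handle, on its axis, 12 mm above its underside, a good place to grip; x runs along the handle towards the blade.
- long_tray: Tray for the long stone: fixed to the bench, wooden, 160 x 74 mm, 10 mm high, with a dark floor 4 mm thick and a light rim 7 mm wide that stands 6 mm above the floor; the inside is 146 x 60 mm, 8 mm clear all round the stone. Origin: centre of the underside, on the bench; x runs along its length, z up.
- short_tray: Tray for the short stone: as the long tray but 105 x 74 mm outside, 91 x 60 mm inside. Origin: centre of the underside; x runs along its length, z up.
- round_tray: Round tray for the round stone: fixed, 90 mm across outside, 76 mm inside, 10 mm high, floor 4 mm thick, rim 6 mm above the floor. Origin: centre of the underside; z up.
- clip_seat (a point): Fixed spring clip, base 116 x 80 x 8 mm. 42 mm either side of its middle: a saddle (top 28 mm up) between two 12 mm rollers on sprung jaws (58 mm high); axes 52 mm up, 13 mm gap. The handle, pushed down level, parts them (about 10 N); they close over it. 70 mm is free between the saddles for the fingers. Point: handle centre when home, 40 mm up; x along the clip, either way round, z up.
- mallet: Bystander: dark wooden mallet lying at the right, head 75 x 120 x 60 mm, handle 185 mm long towards its own -y, loose. Origin: under the centre of the head.
- carving: Bystander: unfinished wooden figure standing at the left, about 105 mm wide and 170 mm high, loose. Origin: centre of its underside.
Mind the look-alikes: they are no part of the job. Several things look just like the part that bears gouge_handle: the one meant starts farthest to the robot's left.

How it is judged:
At the end, for the whole second after the job is handed in: Each stone flat in its own tray (centres within 12.5 mm, bars within 0.35 rad of the tray's line); the gouge's handle home in the clip (height within 3 mm, 15 mm lengthwise, 8 mm sideways, 0.15 rad, either way round); all released and at rest (horizontal distance between long_stone_mid and long_tray below 0.0125 m and z of long_stone_mid in the frame of long_tray below 0.0235 m and angle between each of long_stone_mid, short_stone_mid, round_stone_mid's own z axis and vertical below 0.06 rad and linear speed of each of long_stone, short_stone, round_stone, gouge below 0.02 m/s and angle between the x axis of long_stone_mid and the x axis of long_tray, either way round below 0.35 rad and horizontal distance between short_stone_mid and short_tray below 0.0125 m and z of short_stone_mid in the frame of short_tray below 0.0235 m and angle between the x axis of short_stone_mid and the x axis of short_tray, either way round below 0.35 rad and horizontal distance between round_stone_mid and round_tray below 0.0125 m and z of round_stone_mid in the frame of round_tray below 0.0235 m and x of gouge_handle in the frame of clip_seat between -0.015 and 0.015 m and y of gouge_handle in the frame of clip_seat between -0.008 and 0.008 m and z of gouge_handle in the frame of clip_seat between -0.004 and 0.003 m and angle between the x axis of gouge_handle and the x axis of clip_seat, either way round below 0.15 rad); the robot touches nothing.
It fails at once if the mallet was moved more than 30 mm (distance of mallet from where it was at the start of the episode above 0.03 m).
It fails at once if the carving was moved more than 30 mm (distance of carving from where it was at the start of the episode above 0.03 m).
It also fails if it takes over 104 s, if anything falls off the work surface, if the arm or the gripper's body presses on something with over 40 N, if the wrist force passes 120 N, or if a joint passes its speed limit or range.

## Working session

There is one attempt and no reset: what is moved stays moved. The work goes in short steps, each a Python script; the robot and the scene stay as the last script left them, time stands still between calls to the robot, and variables do not carry over. Pictures are saved under pics/ and viewed, at most 14 in all, crops included, and the job is handed in when it is done.

```bash
ls; mkdir -p pics; cat > h.py <<'E'
import numpy as np, cv2, json
from bench import *
def save(n,im): cv2.imwrite(f'pics/{n}.png',im[:,:,::-1])
def ray2plane(p,uv,z):
    K=np.array(p['K']);T=np.array(p['camera_from_world']);d=np.array(p['dist_coeffs'])
    n=cv2.undistortPoints(np.array([[uv]],float),K,d)[0,0]
    R=T[:3,:3];c=-R.T@T[:3,3];r=R.T@np.array([n[0],n[1],1])
    return c+r*(z-c[2])/r[2]
E
cat > a.py <<'E'
from h import *
Z=dict(long_stone_mid=.017,short_stone_mid=.017,round_stone_mid=.017,gouge_handle=.012,long_tray=0,short_tray=0,round_tray=0,clip_seat=.04,mallet=0,carving=0)
for c in ('scene','top'):
    im=read_camera(c);save(c,im);p=camera_params(c)
    T=np.array(p['camera_from_world']);print(c,-T[:3,:3].T@T[:3,3],p['K'][0][0])
    for n,z in Z.items():
        for r in tip_of(c,n):
            print(n,np.round(r['at']),round(r['confidence'],2),ray2plane(p,r['at'],z).round(3)[:2])
print(read_time_s(),read_tcp_rot())
E
python3 a.py
```

```text
pics
scene [1.17181568 1.03631093 0.9583375 ] 452.8688519683389
long_stone_mid [244. 156.] 0.71 [ 0.367 -0.28 ]
long_stone_mid [343. 234.] 0.58 [0.37  0.295]
short_stone_mid [343. 235.] 0.81 [0.374 0.299]
round_stone_mid [245. 188.] 0.8 [ 0.483 -0.101]
round_stone_mid [344. 232.] 0.23 [0.361 0.29 ]
gouge_handle [276. 138.] 0.61 [ 0.171 -0.333]
gouge_handle [160. 182.] 0.53 [ 0.716 -0.327]
gouge_handle [280. 213.] 0.47 [0.464 0.087]
long_tray [188. 161.] 0.83 [ 0.556 -0.413]
short_tray [201. 202.] 0.97 [ 0.643 -0.141]
round_tray [316. 283.] 0.62 [0.561 0.392]
clip_seat [245. 235.] 0.75 [0.635 0.14 ]
mallet [179. 139.] 0.59 [ 0.503 -0.602]
top [ 0.35216307 -0.0096359   1.58124178] 429.86956427278545
long_stone_mid [331. 213.] 0.77 [ 0.355 -0.28 ]
short_stone_mid [173. 208.] 0.8 [0.369 0.296]
round_stone_mid [282. 178.] 0.56 [ 0.482 -0.099]
gouge_handle [235. 185.] 0.79 [0.453 0.071]
gouge_handle [342. 113.] 0.74 [ 0.724 -0.32 ]
gouge_handle [348. 266.] 0.48 [ 0.167 -0.339]
long_tray [368. 164.] 0.81 [ 0.539 -0.419]
short_tray [296. 137.] 0.75 [ 0.636 -0.151]
clip_seat [213. 131.] 0.57 [0.648 0.153]
mallet [425. 175.] 0.83 [ 0.498 -0.625]
carving [ 91. 176.] 0.59 [0.481 0.603]
1.1 [ 9.92083343e-01  1.25581210e-01  2.18892362e-05 -5.84357582e-06]
```

```bash
python3 -c "
import cv2
a=cv2.imread('pics/top.png')[60:320,60:460];cv2.imwrite('pics/topc.png',cv2.resize(a,(800,520),interpolation=cv2.INTER_CUBIC))"
```

```text
(no output)
```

View pics/topc.png

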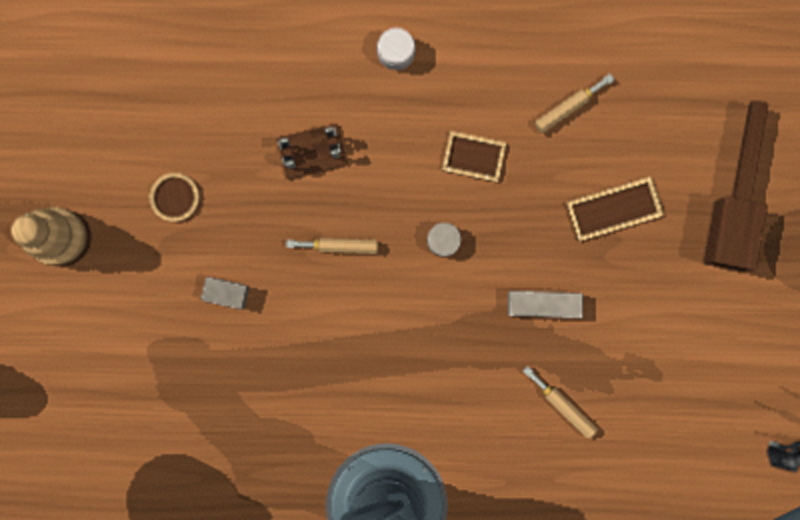

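View pics/scene.png

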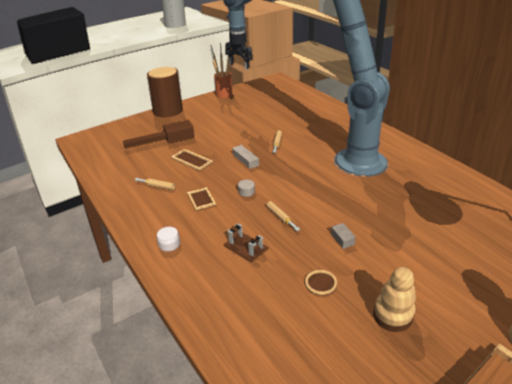

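Three gouges show in the top picture, at (235,185), (342,113) and (348,266). The first is meant: at y≈+0.07 it is farthest left, and the others are at y≈-0.32 and -0.34. I'll confirm it with a wrist crop.

```bash
cat >> h.py <<'E'
def down(yaw): # tool z down, tool y (closing) direction = yaw+90deg in world
    from scipy.spatial.transform import Rotation as R
    return (R.from_euler('z',yaw)*R.from_euler('x',np.pi)).as_quat()
E
python3 - <<'E'
from h import *
t=read_time_s()
move_ptp([0.44,0.07,0.28],down(0))
print(read_time_s()-t,read_qpos())
p=camera_params('wrist');im=read_camera('wrist');save('w1',im)
T=np.array(p['camera_from_world']);print(-T[:3,:3].T@T[:3,3],p['K'],T[:3,:3].round(2))
for n,z in dict(gouge_handle=.012,clip_seat=.04,round_stone_mid=.017).items():
    for r in tip_of('wrist',n): print(n,np.round(r['at']),r['confidence'],ray2plane(p,r['at'],z))
E
```

```text
2.6583 [ 0.65849732 -0.00411546 -0.88702233  1.99501512 -0.00358493  1.14908454
 -1.79970973]
[0.50997837 0.06851039 0.4044358 ] [[340.27492214   0.         258.50422854]
 [  0.         340.27492214 185.70285004]
 [  0.           0.           1.        ]] [[-0.   -1.   -0.  ]
 [-0.96  0.    0.28]
 [-0.28  0.   -0.96]]
gouge_handle [254. 128.] 0.92 [0.46542003 0.07432578 0.012     ]
round_stone_mid [406. 118.] 0.87 [ 0.47889636 -0.10047385  0.017     ]
```

View pics/w1.png

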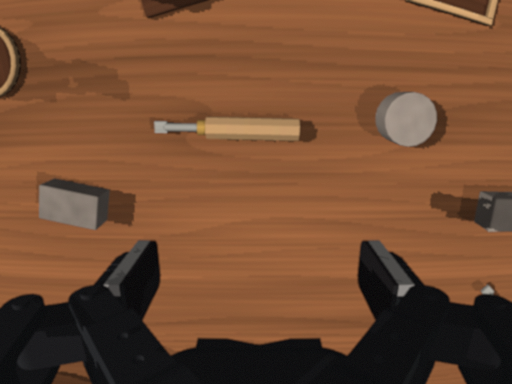

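This confirms the meant gouge: handle from (204,128) to (300,129), blade tip at (155,128) pointing to +y. The round stone is at (408,119) and the short stone at (73,203). Next I take two wider wrist shots and fit the models to their silhouettes.

```bash
python3 - <<'E'
from h import *
import pickle
for k,(x,y) in enumerate([(.47,.25),(.42,-.25)]):
    t=read_time_s()
    move_ptp([x,y,.32],down(0)); pause(.2)
    p=camera_params('wrist');im=read_camera('wrist');save(f's{k}',im);pickle.dump((p,im),open(f's{k}.pkl','wb'))
    print(read_time_s()-t, read_time_s())
    Z=dict(long_stone_mid=.017,short_stone_mid=.017,round_stone_mid=.017,gouge_handle=.012,long_tray=0,short_tray=0,round_tray=0,clip_seat=.04)
    for n,z in Z.items():
        for r in tip_of('wrist',n):
            if r['confidence']>.4: print(n,np.round(r['at']),round(r['confidence'],2),ray2plane(p,r['at'],z).round(3)[:2])
a=np.hstack([cv2.imread(f'pics/s{k}.png') for k in (0,1)]);cv2.imwrite('pics/s.png',cv2.resize(a,(800,300),interpolation=cv2.INTER_AREA))
E
```

```text
1.025 4.9833
long_stone_mid [389. 146.] 0.5 [0.469 0.079]
short_stone_mid [219. 219.] 0.64 [0.371 0.3  ]
gouge_handle [391. 148.] 0.74 [0.465 0.073]
round_tray [139.  80.] 0.82 [0.553 0.398]
2.075 7.4583
long_stone_mid [282. 188.] 0.56 [ 0.364 -0.281]
round_stone_mid [137.  98.] 0.82 [ 0.479 -0.099]
gouge_handle [312. 312.] 0.83 [ 0.168 -0.33 ]
gouge_handle [ 12. 113.] 0.78 [0.465 0.078]
long_tray [387.  49.] 0.62 [ 0.541 -0.41 ]
```

View pics/s.png

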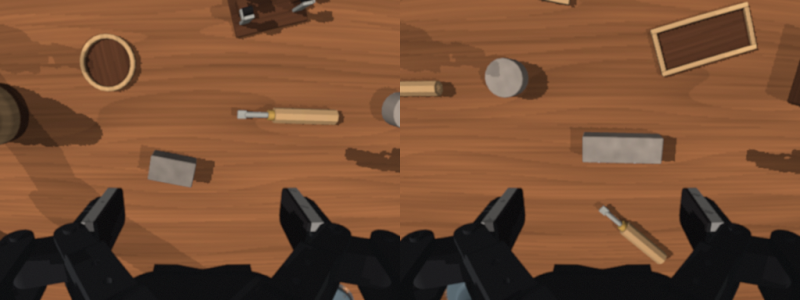

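The left half shows the round tray, gouge and short stone, and the right half the round stone, long stone and long tray. The clip and short tray are cut off, so they need one more shot.

```bash
cat > fit.py <<'E'
from h import *
import pickle
from scipy.optimize import minimize
def pts(shape,pose):
    x,y,a=pose
    if shape[0]=='box':
        L,W,z0,z1=shape[1:]
        P=np.array([[sx*L/2,sy*W/2,z] for sx in(-1,1) for sy in(-1,1) for z in(z0,z1)])
    else:
        D,z0,z1=shape[1:];t=np.linspace(0,2*np.pi,40)
        P=np.array([[D/2*np.cos(u),D/2*np.sin(u),z] for u in t for z in(z0,z1)])
    c,s=np.cos(a),np.sin(a)
    return np.c_[P[:,0]*c-P[:,1]*s+x,P[:,0]*s+P[:,1]*c+y,P[:,2]]
def render(p,shape,pose,S=4):
    T=np.array(p['camera_from_world'])
    uv=cv2.projectPoints(pts(shape,pose),cv2.Rodrigues(T[:3,:3])[0],T[:3,3],np.array(p['K']),np.array(p['dist_coeffs']))[0]
    h=cv2.convexHull(uv.astype(np.float32))
    m=np.zeros((384,512),np.uint8);cv2.fillPoly(m,[np.round(h*16).astype(np.int32)],255,cv2.LINE_AA,4)
    return m
def mask(im,kind):
    hsv=cv2.cvtColor(im,cv2.COLOR_RGB2HSV).astype(int);H,S,V=hsv[...,0],hsv[...,1],hsv[...,2]
    if kind=='grey': m=(S<60)&(V>40)
    if kind=='light': m=(H>=12)&(V>150)&(S<160)
    if kind=='dark': m=(V<88)
    return m.astype(np.uint8)*255
def fit(p,im,kind,shape,x0,fillc=True,near=45):
    m=mask(im,kind)
    g=cv2.dilate(render(p,shape,x0),np.ones((near,near)))   # only near the guess
    m=cv2.bitwise_and(m,m,mask=(g>0).astype(np.uint8))
    m=cv2.morphologyEx(m,cv2.MORPH_CLOSE,np.ones((3,3)))
    cs=cv2.findContours(m,cv2.RETR_EXTERNAL,cv2.CHAIN_APPROX_NONE)[0]
    c=max(cs,key=cv2.contourArea);mm=np.zeros_like(m);cv2.drawContours(mm,[c],-1,255,-1)
    f=lambda q:np.abs(render(p,shape,q).astype(float)-mm).sum()/mm.sum()
    best=None
    for da in (-.3,0,.3):
        q=np.array(x0)+[0,0,da]
        r=minimize(f,q,method='Nelder-Mead',options=dict(initial_simplex=np.array([q,q+[.015,0,0],q+[0,.015,0],q+[0,0,.25]])))
        if best is None or r.fun<best.fun: best=r
    return best.x,best.fun
def overlay(im,p,items):
    o=im.copy()
    for s,q in items:
        cs=cv2.findContours((render(p,s,q)>127).astype(np.uint8),cv2.RETR_EXTERNAL,cv2.CHAIN_APPROX_NONE)[0]
        cv2.drawContours(o,cs,-1,(255,0,255),1)
    return o
SH=dict(long_stone=('box',.13,.044,0,.034),short_stone=('box',.075,.044,0,.034),round_stone=('disc',.06,0,.034),
 gouge=('box',.105,.024,0,.024),long_tray=('box',.16,.074,0,.01),short_tray=('box',.105,.074,0,.01),round_tray=('disc',.09,0,.01),clip=('box',.116,.08,0,.008))
E
python3 - <<'E'
from fit import *
t=read_time_s()
move_ptp([.53,0.02,.32],down(0)); pause(.2)
p=camera_params('wrist');im=read_camera('wrist');save('s2',im);pickle.dump((p,im),open('s2.pkl','wb'))
print(read_time_s())
for n in('clip_seat','short_tray','round_stone_mid','gouge_handle'):
    for r in tip_of('wrist',n): print(n,np.round(r['at']),round(r['confidence'],2),ray2plane(p,r['at'],{'clip_seat':.04}.get(n,0)).round(3)[:2])
jobs=[(0,'short_stone','grey',(.37,.298,-.2)),(0,'round_tray','light',(.553,.396,0)),(0,'gouge','light',(.465,.074,1.57)),
(1,'long_stone','grey',(.362,-.28,1.57)),(1,'round_stone','grey',(.479,-.1,0)),(1,'long_tray','light',(.541,-.412,1.8)),
(2,'short_tray','light',(.638,-.15,1.4)),(2,'gouge','light',(.465,.074,1.57)),(2,'round_stone','grey',(.479,-.1,0)),(2,'clip','dark',(.64,.147,1.8))]
jobs[0]=(0,'short_stone','grey',(.37,.298,1.4))
it={0:[],1:[],2:[]}
for k,n,kind,x0 in jobs:
    P,I=pickle.load(open(f's{k}.pkl','rb'))
    q,f=fit(P,I,kind,SH[n],x0);it[k].append((SH[n],q));print(k,n,q.round(4),round(f,3))
ims=[]
for k in it:
    P,I=pickle.load(open(f's{k}.pkl','rb'));o=overlay(I,P,it[k]);ims.append(o[:260])
save('ov',cv2.resize(np.vstack([np.hstack(ims[:2]),np.hstack([ims[2],I[:260]])]),(800,406),interpolation=cv2.INTER_AREA))
E
```

```text
9.2333
clip_seat [145.  52.] 0.65 [0.642 0.146]
clip_seat [216. 194.] 0.49 [0.472 0.071]
short_tray [394.  64.] 0.88 [ 0.632 -0.154]
round_stone_mid [350. 185.] 0.88 [ 0.471 -0.107]
gouge_handle [215. 193.] 0.83 [0.461 0.076]
0 short_stone [0.3743 0.2974 1.4165] 0.153
0 round_tray [ 0.5541  0.4011 -0.1592] 0.313
0 gouge [0.4662 0.0775 1.5067] 0.361
1 long_stone [ 0.3616 -0.282   1.5418] 0.113
1 round_stone [ 0.4776 -0.0991 -0.2232] 0.127
1 long_tray [ 0.5406 -0.4122  1.8926] 0.121
2 short_tray [ 0.649  -0.1472  3.0594] 0.445
2 gouge [0.4585 0.0778 1.5326] 0.441
2 round_stone [ 0.479  -0.0993  0.4116] 0.124
2 clip [0.6403 0.1441 1.8218] 0.162
```

View pics/ov.png

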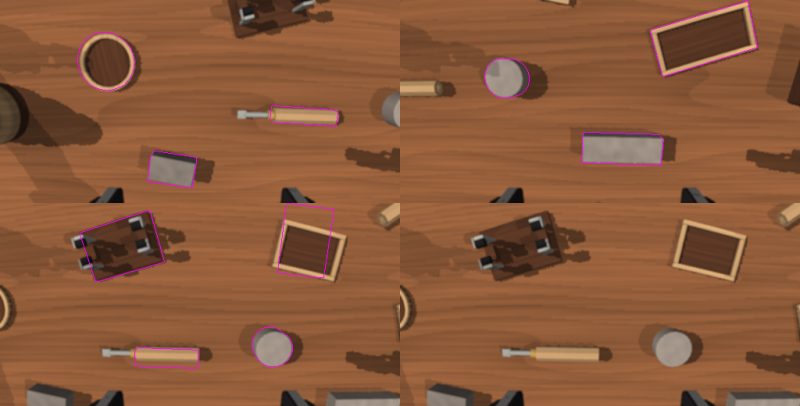

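The overlay fits the stones and the long tray well. The light-wood mask is too narrow (gouge, round tray and short tray are off), so I'll check the colours.

```bash
python3 - <<'E'
from fit import *
P,I=pickle.load(open('s2.pkl','rb'))
hsv=cv2.cvtColor(I,cv2.COLOR_RGB2HSV)
f=512/400
for n,(c,r) in dict(handle=(165,150),handleLow=(165,156),handleHi=(165,145),rimTop=(310,25),rimL=(279,48),rimR=(342,48),rimB=(310,73),table=(220,100),table2=(200,20)).items():
    c=int(c*f);r=int(r*f); print(n,hsv[r-4:r+5,c].tolist() if 'rimT' in n or 'rimB' in n or 'handle'==n else hsv[r,c-4:c+5].tolist())
E
```

```text
handle [[15, 115, 177], [16, 115, 177], [16, 117, 175], [16, 116, 183], [15, 116, 197], [15, 115, 208], [16, 116, 207], [15, 116, 208], [15, 116, 208]]
handleLow [[16, 118, 180], [16, 116, 180], [16, 117, 181], [16, 116, 184], [16, 115, 186], [16, 117, 185], [16, 117, 186], [16, 117, 185], [16, 117, 186]]
handleHi [[16, 116, 141], [16, 115, 142], [17, 115, 144], [16, 115, 144], [16, 116, 143], [15, 114, 143], [16, 115, 140], [16, 113, 135], [16, 116, 132]]
rimTop [[13, 137, 162], [15, 116, 195], [16, 115, 220], [16, 114, 223], [16, 116, 220], [16, 116, 211], [16, 115, 184], [16, 117, 133], [13, 129, 91]]
rimL [[15, 119, 154], [16, 115, 188], [16, 116, 207], [16, 116, 209], [16, 116, 207], [16, 115, 197], [16, 118, 162], [15, 121, 105], [12, 146, 63]]
rimR [[16, 115, 211], [16, 116, 215], [16, 115, 210], [16, 116, 200], [16, 117, 172], [15, 125, 126], [12, 144, 90], [11, 154, 88], [12, 153, 112]]
rimB [[17, 115, 224], [16, 117, 221], [16, 115, 208], [16, 115, 173], [14, 125, 124], [12, 152, 121], [12, 154, 142], [12, 154, 149], [12, 155, 150]]
table [[12, 156, 139], [12, 154, 139], [12, 156, 139], [12, 155, 138], [12, 157, 138], [11, 153, 140], [11, 154, 139], [12, 156, 139], [12, 153, 140]]
table2 [[12, 157, 145], [12, 155, 145], [12, 156, 144], [12, 155, 145], [12, 155, 146], [12, 155, 145], [12, 154, 146], [12, 154, 146], [12, 155, 146]]
```

```bash
python3 - <<'E'
s=open('fit.py').read()
s=s.replace("m=(H>=12)&(V>150)&(S<160)","m=(H>=14)&(V>60)&(S<135)&(S>90)")
s=s.replace("    else:\n        D,z0","    elif shape[0]=='oct':\n        L=shape[1];P=np.array([[sx*L/2,y,.012+z] for sx in(-1,1) for a in(-1,1) for b in(-1,1) for y,z in((a*.012,b*.005),(a*.005,b*.012))])\n    else:\n        D,z0")
s=s.replace("('box',.105,.024,0,.024)","('oct',.105)")
open('fit.py','w').write(s)
E
python3 - <<'E'
from fit import *
jobs=[(0,'short_stone','grey',(.374,.297,1.4)),(0,'round_tray','light',(.553,.4,0)),(0,'gouge','light',(.465,.074,1.57)),
(1,'long_stone','grey',(.362,-.28,1.57)),(1,'long_tray','light',(.541,-.412,1.8)),
(2,'short_tray','light',(.638,-.15,1.4)),(2,'gouge','light',(.465,.074,1.57))]
it={0:[],1:[],2:[]}
for k,n,kind,x0 in jobs:
    P,I=pickle.load(open(f's{k}.pkl','rb'))
    q,f=fit(P,I,kind,SH[n],x0);it[k].append((SH[n],q));print(k,n,q.round(4),round(f,3))
ims=[]
for k in it:
    P,I=pickle.load(open(f's{k}.pkl','rb'));ims.append(overlay(I,P,it[k])[:260])
move_ptp([.64,.146,.24],down(0)); pause(.2)
P=camera_params('wrist');I=read_camera('wrist');save('s3',I);pickle.dump((P,I),open('s3.pkl','wb'));print(read_time_s())
for r in tip_of('wrist','clip_seat'): print(r,ray2plane(P,r['at'],.04))
q,f=fit(P,I,'dark',SH['clip'],(.641,.145,1.82));print(q,f)
save('ov2',cv2.resize(np.vstack([np.hstack(ims[:2]),np.hstack([ims[2],overlay(I,P,[(SH['clip'],q)])[:260]])]),(800,406),interpolation=cv2.INTER_AREA))
E
```

```text
0 short_stone [0.3756 0.2976 1.4339] 0.152
0 round_tray [0.552  0.3982 0.3657] 0.03
0 gouge [0.4652 0.0746 1.5469] 0.077
1 long_stone [ 0.3616 -0.282   1.5418] 0.113
1 long_tray [ 0.5404 -0.4121  1.8885] 0.019
2 short_tray [ 0.6347 -0.1544  1.3732] 0.025
2 gouge [0.4649 0.076  1.5596] 0.064
10.45
{'at': [252.2, 161.9], 'confidence': 0.77} [0.6411179  0.14914602 0.04      ]
{'at': [46.0, 229.4], 'confidence': 0.16} [0.56827795 0.37367485 0.04      ]
[0.64114913 0.14485019 1.80880222] 0.45351899848563987
```

View pics/ov2.png

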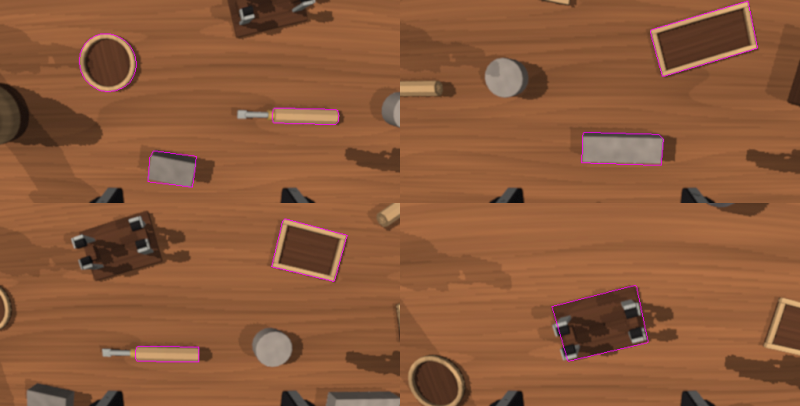

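View pics/s3.png

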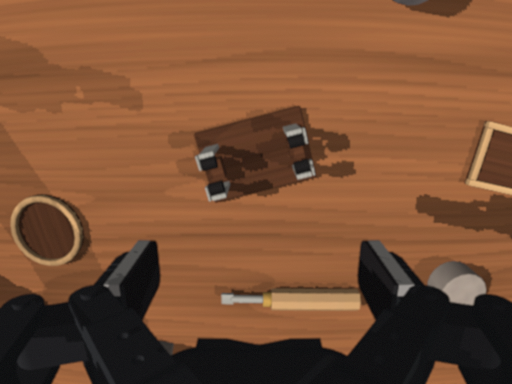

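The fits now match the stones, trays and gouge handle. The clip base has corners near (195,133), (300,107), (314,178) and (211,202). The dark rollers on its jaws give a check on the seat position.

```bash
python3 - <<'E'
from fit import *
P,I=pickle.load(open('s3.pkl','rb'))
T=np.array(P['camera_from_world'])
V=I.max(2)
m=((V<48)).astype(np.uint8);m[:100]=0;m[210:]=0;m[:,:180]=0;m[:,330:]=0
n,l,st,c=cv2.connectedComponentsWithStats(m)
for i in range(1,n):
    if st[i,4]>20: print('dark',st[i],c[i].round(1),ray2plane(P,c[i],.052).round(4))
x,y,a=.6411,.1449,1.81
for sx in(-1,1):
  for sy in(-1,1):
    X=np.array([x+sx*.042*np.cos(a)-sy*.0125*np.sin(a),y+sx*.042*np.sin(a)+sy*.0125*np.cos(a),.052])
    print(X.round(4),cv2.projectPoints(X[None],cv2.Rodrigues(T[:3,:3])[0],T[:3,3],np.array(P['K']),np.array(P['dist_coeffs']))[0].ravel().round(1))
cv2.imwrite('pics/clip.png',cv2.resize(I[90:220,170:340,::-1],(680,520),interpolation=cv2.INTER_CUBIC))
E
```

```text
dark [287 135  18  13 162] [295.7 141. ] [0.6634 0.1084 0.052 ]
dark [201 157  16  13 161] [208.9 163.2] [0.6426 0.1899 0.052 ]
dark [220 158   7  16  33] [223.2 165. ] [0.6407 0.1763 0.052 ]
dark [294 158  16  15 164] [301.6 165.6] [0.6399 0.1022 0.052 ]
dark [208 181  17  14 169] [216.2 187.4] [0.6187 0.1838 0.052 ]
[0.6632 0.1071 0.052 ] [297.1 141.2]
[0.6389 0.1011 0.052 ] [302.7 166.7]
[0.6433 0.1887 0.052 ] [210.1 162.4]
[0.619  0.1827 0.052 ] [217.3 187.1]
```

View pics/clip.png

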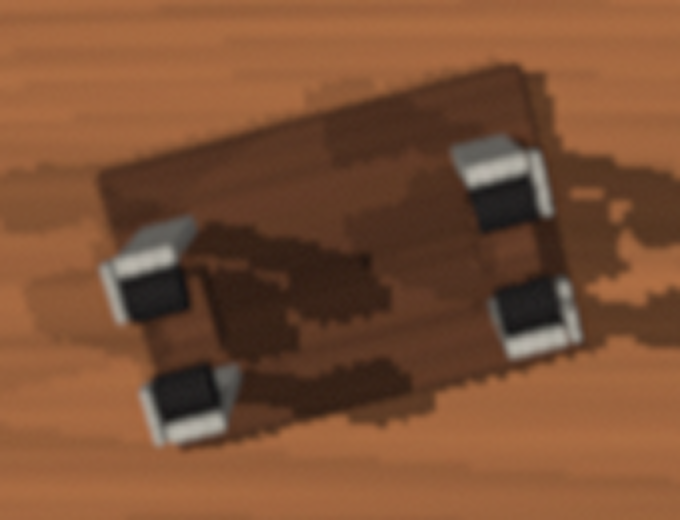

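The rollers put the clip at (0.6412, 0.1460), yaw 1.822, within about 1 mm of the base fit. I pick the gouge first.

```bash
cat > ops.py <<'E'
from fit import *
def best(x,y,z,yaw):
    q0=np.array(read_qpos());c=[]
    for a in (yaw,yaw+np.pi):
        q=inverse_kinematics([x,y,z],down(a))
        if q is not None: c.append((np.abs(np.array(q)-q0).max(),a))
    return down(min(c)[1])
def pick(x,y,yaw,z,effort,open_=.085):
    o=best(x,y,.15,yaw); move_gripper(open_)
    move_ptp([x,y,.12],o); movel([x,y,z],o,speed=.12)
    move_gripper(0,effort); print('gap',round(read_finger_gap(),4),'F',read_grasp_force())
    movel([x,y,.14],o,speed=.2); print('lifted gap',round(read_finger_gap(),4),'t',read_time_s())
E
python3 - <<'E'
from ops import *
pick(.465,.0753,1.553,.022,80)
o=best(.6412,.146,.16,1.822)
move_ptp([.6412,.146,.16],o); pause(.2)
P=camera_params('wrist');I=read_camera('wrist');save('g1',I);print(read_time_s(),read_ft_force(),read_qpos())
E
```

```text
gap 0.0222 F 79.07220466062427
lifted gap 0.022 t 14.225
15.2583 [-0.2678697  -0.14100884  0.01953102] [ 0.5329865   0.86640767 -1.23736692  1.61297405  0.84744749  1.29191541
 -0.59910585]
```

View pics/g1.png

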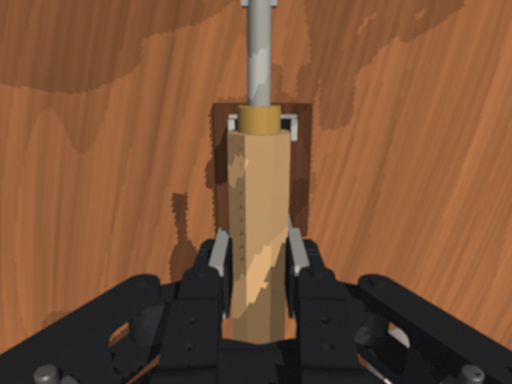

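The wrist view shows the handle held along the clip's line, with the ferrule at (260,118) and the blade pointing away. I lower it in steps and watch the force.

```bash
python3 - <<'E'
from ops import *
x,y=.6412,.146
movel([x,y,.08],speed=.12);f0=np.array(read_ft_force())
for z in (.07,.065,.06,.056,.053,.051,.0495):
    movel([x,y,z],speed=.05); f=np.array(read_ft_force())-f0
    print(z,np.array(read_eef_pos()).round(4),f.round(1),np.array(read_ft_torque()).round(2))
    if abs(f[2])>45: break
print(read_time_s())
I=read_camera('wrist');save('g2',I)
for c in('scene',):
    J=read_camera(c);cv2.imwrite('pics/g2s.png',cv2.resize(J[170:290,180:330,::-1],(750,600),interpolation=cv2.INTER_CUBIC))
E
```

```text
0.07 [0.6418 0.147  0.0712] [-0.1  0.6  4.3] [ 0.14 -0.01  0.06]
0.065 [0.6408 0.1467 0.0646] [ 0.2  2.1 -0.6] [ 0.39 -0.12  0.02]
0.06 [0.6405 0.1466 0.0591] [ 1.2  3.5 -1.2] [ 0.68 -0.16  0.05]
0.056 [0.6402 0.1464 0.0547] [-0.1  4.7 -4.4] [ 0.91 -0.13  0.05]
0.053 [0.6406 0.1457 0.0518] [ 1.4  3.1 -6.6] [ 0.85 -0.13  0.1 ]
0.051 [0.6414 0.1457 0.0509] [ 1.2  3.1 -4.4] [ 0.65 -0.24  0.1 ]
0.0495 [0.6415 0.1457 0.0507] [-1.4  0.7  4.4] [0.16 0.39 0.07]
17.925
```

View pics/g2.png

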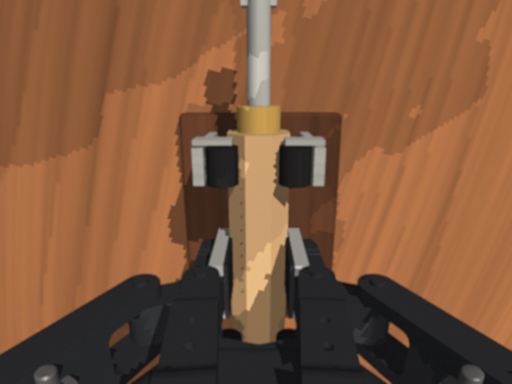

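The force flipped sign as the rollers closed over the handle, and it now rests on the saddles. The handle sits between the rollers at (220,165) and (297,165). I release it and go for the round stone.

```bash
cat >> ops.py <<'E'
def place(x,y,yaw,z):
    o=best(x,y,.15,yaw); move_ptp([x,y,.14],o); movel([x,y,.06],o,speed=.2); pause(.1); movel([x,y,z],o,speed=.05)
    print('at',np.array(read_eef_pos()).round(4),np.array(read_ft_force()).round(1),round(read_finger_gap(),4))
    move_gripper(.085); movel([x,y,.14],o,speed=.25); print('t',read_time_s())
E
python3 - <<'E'
from ops import *
move_gripper(.07); movel([.6412,.146,.15],speed=.15)
pick(.4785,-.0993,0,.029,60)
place(.552,.3982,0,.0345)
E
```

```text
gap 0.0579 F 63.5563588142395
lifted gap 0.0579 t 22.825
at [0.5517 0.3977 0.0346] [-2.  -3.3  2.8] 0.0579
t 26.925
```

```bash
python3 - <<'E'
from ops import *
pick(.375,.2975,1.425,.029,80)
place(.6347,-.1544,1.3732,.0345)
pick(.3616,-.282,1.5418,.029,100)
place(.5404,-.4121,1.8885,.0345)
move_ptp([.53,-.2,.32],down(0));pause(.2)
P=camera_params('wrist');I=read_camera('wrist');save('e1',I);pickle.dump((P,I),open('e1.pkl','wb'))
move_ptp([.53,.22,.32],down(0));pause(.2)
P2=camera_params('wrist');I2=read_camera('wrist');pickle.dump((P2,I2),open('e2.pkl','wb'))
cv2.imwrite('pics/e.png',cv2.resize(np.hstack([I,I2])[:,:,::-1],(800,300),interpolation=cv2.INTER_AREA))
up=lambda s:s[:-2]+(.004,.038)
for n,p,i,x0 in (('short_stone',P,I,(.6347,-.1544,1.37)),('long_stone',P,I,(.5404,-.4121,1.8885)),('round_stone',P2,I2,(.552,.3982,0))):
    print(n,fit(p,i,'grey',up(SH[n]),x0,near=9))
print(read_time_s())
E
```

```text
gap 0.0426 F 80.96409712830791
lifted gap 0.0427 t 30.3
at [ 0.6341 -0.1547  0.0344] [-2.6 -0.5  2.4] 0.0428
t 34.5583
gap 0.0422 F 102.70343542098999
lifted gap 0.0418 t 38.0167
at [ 0.5399 -0.4121  0.0346] [-2.1  0.4  1.4] 0.042
t 41.2833
short_stone (array([ 0.63345246, -0.15407149,  1.32334384]), np.float64(0.0661111485449468))
long_stone (array([ 0.53951567, -0.41282492,  1.88789224]), np.float64(0.0867706967761943))
round_stone (array([0.55132037, 0.397276  , 0.51712562]), np.float64(0.10824048088767864))
44.9917
```

View pics/e.png

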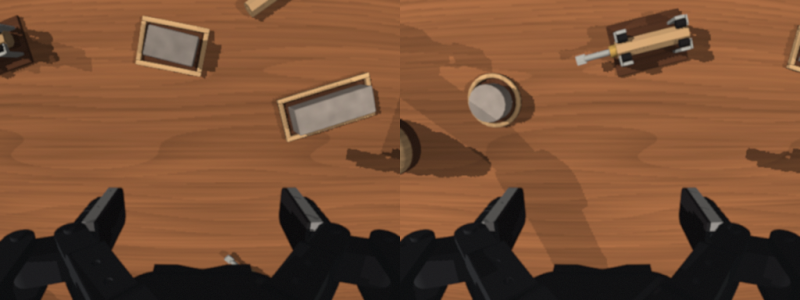

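All three stones show inside their rims: short at (172,45), long at (332,108), round at (490,102). The gouge lies in the clip at (652,40). I take a last close look at the gouge seat and the long stone before handing in.

```bash
python3 - <<'E'
from ops import *
move_ptp([.62,.146,.26],down(0));pause(.2)
P=camera_params('wrist');I=read_camera('wrist')
s=lambda z:('box',.105,.010,z+.024,z+.024)
import fit as F
for r in tip_of('wrist','gouge_handle'): print(r['confidence'],np.round(r['at']),ray2plane(P,r['at'],.04))
q,f=fit(P,I,'light',('box',.105,.024,.04,.04),(.6412,.146,1.822),near=15);print('gouge',q,f)
a=overlay(I,P,[(('box',.105,.024,.04,.04),q)])[40:240,156:356]
move_ptp([.53,-.41,.26],down(0));pause(.2)
P=camera_params('wrist');I=read_camera('wrist')
q,f=fit(P,I,'grey',('box',.13,.044,.004,.038),(.54,-.4125,1.888),near=9);print('long',q,f)
b=overlay(I,P,[(('box',.13,.044,.004,.038),q)])[40:240,156:356]
save('fin',cv2.resize(np.hstack([a,b]),(800,400),interpolation=cv2.INTER_CUBIC))
read_camera('top')
for n in('mallet','carving'): print(n,[ray2plane(camera_params('top'),r['at'],0).round(3) for r in tip_of('top',n)[:1]])
print(read_time_s())
E
```

```text
0.84 [262. 138.] [0.6400754  0.14401786 0.04      ]
0.55 [259. 134.] [0.64383545 0.14709111 0.04      ]
gouge [0.63968568 0.14760742 1.81834715] 0.1700626723885846
long [ 0.53939642 -0.41186819  1.87782568] 0.062037340551895755
mallet [array([0.641, 0.15 , 0.   ])]
carving [array([0.485, 0.604, 0.   ])]
48.3
```

View pics/fin.png

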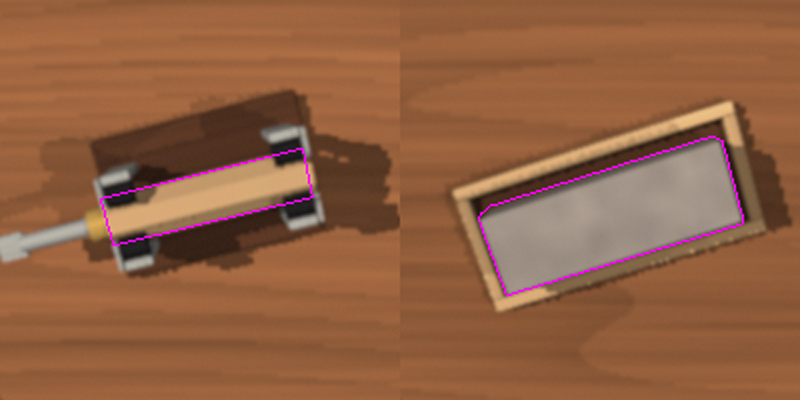

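The gouge lies between the closed rollers, centred on the clip, and the long stone is flat within its rim. The network's "mallet" report at (0.641, 0.15) is the clip, so it is false. Every path kept well clear of the mallet at y≈-0.62.

```bash
python3 -c "
from bench import *
print(sign_off())"
```

```text
the job is handed in; nothing more can be done
None
```

I handed the job in at about 48 s of the 104 s, with no verdict returned: my last pictures show all three stones in their matching trays and the gouge centred in the clip, all released; the carving is where it was, and I kept clear of the mallet but did not get a final reading of its position.

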